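# Turn the filled candle tin over onto its lid

### The job

Move the flat candle tin from its leaning stand to the empty stand, turned over so that its lid is underneath, against the back bars, and its bottom faces up; it leans in the stand on one of its long edges as it does now, centred on the ledge. The lid is loose: keep it pinched shut all the way, so that it never comes open. Set the tin down rather than drop it, and leave the other things on the table where they are.

Things in the scene. Friction and masses are not known exactly. Their poses are not given: they have to be found in the camera images.
- tin_center (a point): centre of the flat brass-coloured closed tin of set wax, 0.3 to 0.5 kg: 80 (its x) x 120 (its y) x 46 mm (its z; body 42, lid plate 4). z points to the lid: lid face at +23 mm, bottom at -23 mm. At the start it leans in a stand: bottom on the back bars, x pointing down the back, +x edge on the ledge, -x edge free on top, lid facing up and to the robot's left.
- lid_center (a point): the tin's loose plain metal lid: 77 x 117 x 4 mm plate, with an 8 mm deep plug below it that sits in the tin's mouth with 1.5 mm play; nothing fastens it, only its weight or a pinch keeps it on. This point is the middle of the plate, 21 mm along the tin's z from tin_center when shut; axes as the tin's.
- stand_from: fixed steel leaning stand that holds the tin at the start: 110 x 120 mm foot plate, and a V, its bottom 50 mm up, made by a 120 mm wide ledge and two 12 mm wide back bars (84 mm clear between them, ending 58 mm up from the V). Origin under the foot plate's middle; x level, to the front (the side the lid faces at the start), y along the ledge, z up.
- stand_from_seat (a point): where the closed tin's centre lies when seated in that stand, either way over: 96 mm above the table, over the foot's middle, 40 mm up the back from the ledge, 23 mm out from the back. Axes are the stand's. The back leans 35 degrees from vertical: down the back is (0.574, 0, -0.819), straight out of the back, along the ledge, is (0.819, 0, 0.574).
- stand_to: the empty stand, where the tin is to go; the same in form and axes as stand_from
- stand_to_seat (a point): where the closed tin's centre lies when seated in the empty stand, 96 mm above the table over the foot's middle; axes and directions as for stand_from_seat.
- candle1: bystander: round brass-coloured candle can, 75 mm across, 86 mm tall with its cardboard wick; origin under its middle, z up
- candle2: bystander: round brass-coloured candle can, 75 mm across, 86 mm tall with its cardboard wick; origin under its middle, z up
- candle3: bystander: round brass-coloured candle can, 75 mm across, 86 mm tall with its cardboard wick; origin under its middle, z up
- mallet: bystander: hammer lying on the table; origin at its underside
- wicks: bystander: small stack of cardboard wick strips, 100 x 32 x 20 mm; origin under its middle
- spatula: bystander: spatula lying on the table; origin at its underside
There are look-alikes about, which are no part of the job. Leave any orange look-alike of the part that bears tin_center alone. What is meant by the part that bears lid_center is not black, and is the larger of those in its own colour.

How it is judged:
By the outcome, as a careful person would: the job done as asked, in the order asked, and still so for the second after the job is handed in, with the robot touching nothing.
It also fails if it takes over 48 s, if anything falls off the work surface, if the arm or the gripper's body presses on something with over 40 N, if the wrist force passes 120 N, or if a joint passes its speed limit or range.

### The arm

A 7-joint arm with a two-finger parallel gripper is mounted at the origin on the work surface. World frame = base frame: x ahead of the robot, y to its left, z up, the work surface at z = 0. Lengths are in m, angles in rad, forces in N, time in s.
With the tool pointing down it reaches from about 0.4 to 0.875 m from the base axis. Payload 19.3 kg.
Tool frame: the origin (TCP) lies between the finger pads; the fingertips stand 17 mm ahead of it and the grasp point (between the pads) lies 2 mm behind it; z points along the fingers, x is the direction in which the jaws open and shut, and the axes are right-handed (so a half turn about z gives the same grasp; the last joint's range is limited). The gripper opens to 85 mm and grips with 20 to 120 N. Pads are 22 mm wide; open, the fingers measure 114 mm over their backs; the gripper's body (76 mm by 85 mm) begins 54 mm behind the grasp point. The pads swing forward as they close: fully open they stand 13 mm farther back than shut.
Start: joints at [-1.213, 0.521, -0.036, 1.599, 0.021, 1.021, -0.113], TCP at [0.259, 0.569, 0.248] pointing down, gripper open.
Joint ranges: [-2.91, 2.91], [-0.3, 2.13], [-1.5, 1.42], [0.17, 2.43], [-1.26, 4.41], [0.16, 1.93], [-2.52, 2.52]. Speed limits (rad/s): [1.89, 1.89, 2.39, 2.39, 3.01, 3.01, 3.01].

### API

Orientations are given as [roll, pitch, yaw] about the fixed x, y, z axes, in that order (R = Rz(yaw) Ry(pitch) Rx(roll)).
In Python, from workcell import bot gives the robot as it stands. The module is installed in compiled form; this text tells all that it offers.
- The arm moves only by the tool arm_command, never from a script. Its argument "targets" is a list of rows, each a list of 6 numbers: the shift along the tool's x, y, z in mm, then the turn, a rotation vector about the tool's x, y, z in degrees. In form: [[x, y, z, wx, wy, wz], ...]. A call has 1 to 8 rows; each row shifts and turns the pose as measured when the row begins, along the tool's axes as they then stand; what a row does not reach is not made up. A row lasts 1/10 s, in which the tool goes at most 50 mm and 8.59 degrees, less where a joint would pass 70% of its speed; a pose out of reach is approached as far as the arm can. A call is refused whole if a number of a shift passes 50 or a number of a turn 8.59, either way. A call with a gripper value outside its range is refused whole. "grip" is the opening in per cent of the stroke, from 0 (shut) to 100 (fully open), set as the call begins (left out, the last holds). The fingers move at their own pace and stop on an object; "grip_force" is the grip in N (left out, the last holds). Time passes only in rows, so rows that do not move let the fingers close. It gives the time, the measured TCP pose, the force and the opening at its end, in the units of the state.
- bot.observe(): the state, without advancing time (a new reading comes with each control period).
- bot.grab_frame(name): name is "side" or "top" or "wrist"; returns a dict with "color" (480x640x3 uint8, red, green, blue), "depth" (480x640 float32, m along the optical axis (not along the pixel's ray), 0 where there is no reading), "fov_y" (degrees; the focal length in pixels is half the picture's height over the tangent of half this angle, whatever the lens; pixels are square), "cx", "cy" (the principal point, pixels), "D" ([k1, k2, p1, p2, k3] as OpenCV has them; the pictures are not rectified), "R" (3x3) and "t" (3): a world point X has camera coordinates R X + t; the wrist camera has in their place "hand_eye" (4x4, takes a point from camera to tool coordinates, whose origin is the TCP and whose axes are the tool frame's). Camera axes: x right, y down, z forward; pixel columns grow to the right and rows downward; lengths in m; the calibration is good to about 2 mm. A picture is of the moment at which its call begins: read the wrist's pose just before it.
- bot.job_done(): hands the job in, once; it reports no verdict.
The state is a dict: "clock": time; "qpos": joint angles; "qd": joint speeds; "joint_efforts": joint torques, N m; "position": TCP position; "tool_rot": TCP orientation; "force": force on the tool from outside, world axes, zero at the start; "moment": the same for the moment, N m; "grip_width": finger opening in m.
Only numpy, scipy, OpenCV 4.12 (cv2) and the standard library are available. Lean on these libraries where they do the work, as an engineer would, in place of code of your own. Each camera call takes 0.05 s, during which the arm holds its last target. There are 200 camera calls.

## Working session

There is one attempt and no reset: what is moved stays moved. The work goes in short steps, Python scripts to look and compute and a tool call to move; the robot and the scene stay as the last step left them, time stands still between calls to the robot, and variables do not carry over. Pictures are saved under pics/ and viewed, about 8 in all and at most 12, crops included, and the job is handed in when it is done.

Besides the shell and the picture viewer there is one more tool, called after ">>>" by a JSON object that holds its "fn" and its "kwargs", one argument or row to a line. arm_command: Moves the arm, as the interface text tells. Its arguments: {"type":"object","properties":{"targets":{"type":"array"},"grip":{"type":"number"},"grip_force":{"type":"number"}},"required":["targets"]}

```bash
mkdir -p pics; cat > h.py <<'E'
import numpy as np, cv2, math
from workcell import bot
from scipy.spatial.transform import Rotation as Ro
def K(f):
    a=240/math.tan(math.radians(f["fov_y"])/2); return np.array([[a,0,f["cx"]],[0,a,f["cy"]],[0,0,1.]])
def pose(o=None):
    o=o or bot.observe(); T=np.eye(4); T[:3,:3]=Ro.from_euler('xyz',o["tool_rot"]).as_matrix(); T[:3,3]=o["position"]; return T
def grab(n):
    T=pose(); f=bot.grab_frame(n)
    if n=="wrist": f["C2W"]=T@np.array(f["hand_eye"])
    else:
        M=np.eye(4); M[:3,:3]=f["R"]; M[:3,3]=f["t"]; f["C2W"]=np.linalg.inv(M)
    return f
def cloud(f):
    v,u=np.mgrid[0:480,0:640]; p=np.stack([u,v],-1).reshape(-1,1,2).astype(float)
    q=cv2.undistortPoints(p,K(f),np.array(f["D"])).reshape(480,640,2)
    d=f["depth"][...,None]; P=np.concatenate([q*d,d],-1)
    W=P@f["C2W"][:3,:3].T+f["C2W"][:3,3]; W[f["depth"]==0]=np.nan; return W
def save(n,f): cv2.imwrite(n,f["color"][...,::-1])
E
python3 - <<'E'
from h import *
import pickle
o=bot.observe(); print(o)
for n in("top","side"):
    f=grab(n); save(f"pics/{n}0.png",f); pickle.dump(f,open(n+"0.pkl","wb")); print(n,f["C2W"].round(3),f["fov_y"],f["D"])
E
```

```text
{'clock': 0.0, 'qpos': array([-1.21319029,  0.52200212, -0.03634086,  1.60001908,  0.02119105,
        1.02105943, -0.1127947 ]), 'qd': array([-0.00049206,  0.00029324, -0.00133936, -0.00149489,  0.0001656 ,
       -0.00121079, -0.00092395]), 'joint_efforts': array([ 5.30876889e-05, -9.27124214e+01,  1.98060460e+00, -3.69927549e+01,
        1.79512147e-02,  8.20808782e-03, -5.41333702e-05]), 'position': array([0.25918945, 0.56837746, 0.247729  ]), 'tool_rot': array([3.14152920e+00, 1.10160163e-03, 1.14299277e+00]), 'force': array([-0.39764855, -0.43769465,  0.95338371]), 'moment': array([-0.01478221,  0.03662958, -0.0092534 ]), 'grip_width': 0.0852575872949685}
top [[-0.01  -0.997  0.073  0.493]
 [-1.     0.011  0.01  -0.013]
 [-0.01  -0.073 -0.997  1.069]
 [ 0.     0.     0.     1.   ]] 54.02507198645527 [-0.00541194  0.          0.          0.          0.        ]
side [[ 0.732 -0.418  0.538 -0.222]
 [-0.681 -0.476  0.556 -0.81 ]
 [ 0.024 -0.773 -0.633  1.013]
 [ 0.     0.     0.     1.   ]] 42.44817767734813 [-0.10671505  0.          0.          0.          0.        ]
```

View pics/top0.png

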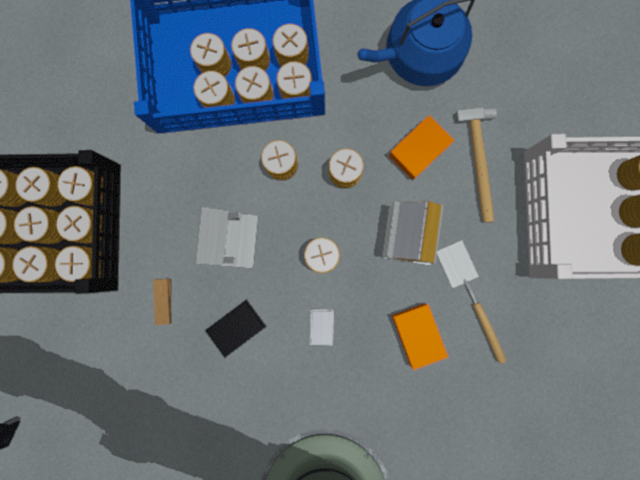

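View pics/side0.png

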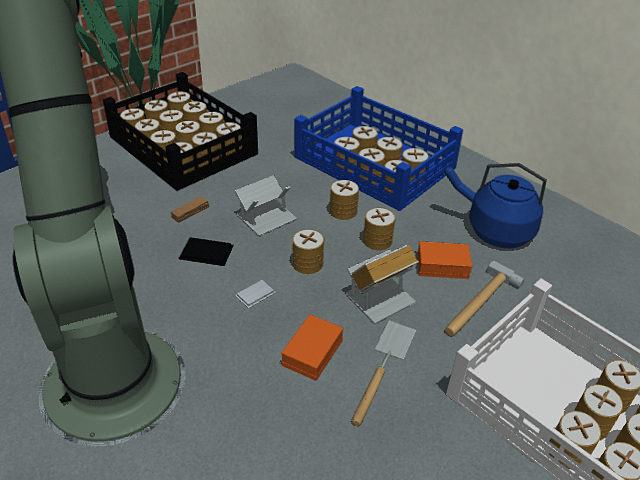

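The leaning tin is at top (412,230): grey lid facing left, brass edge on the right (uphill). The empty stand is at top (228,238). Look-alikes are the orange boxes at (421,147) and (420,335), the black plate at (236,328) and the small white plate at (321,327). I'm choosing the leaning brass tin with its grey lid at (412,230), and will measure it and the stand next.

```bash
cat > m.py <<'E'
from h import *
import pickle
ims=[]
for n,boxes in(("top",[(375,190,450,275),(190,200,265,275)]),("side",[(340,235,425,325),(225,165,305,245)])):
    f=pickle.load(open(n+"0.pkl","rb")); W=cloud(f)
    for b,l in zip(boxes,("from","to")):
        m=np.zeros((480,640),bool); m[b[1]:b[3],b[0]:b[2]]=True
        P=W[m]; P=P[np.isfinite(P).all(1)]; c=f["color"][b[1]:b[3],b[0]:b[2],::-1]
        ims.append(cv2.resize(c,(400,300),interpolation=cv2.INTER_CUBIC))
        Q=P[(P[:,2]>.012)&(P[:,2]<.16)]
        print(n,l,"n",len(Q),"lo",np.percentile(Q,1,0).round(3),"hi",np.percentile(Q,99,0).round(3))
        # footprint of everything above the table
        F=Q if 0 else P[(P[:,2]>.003)&(P[:,2]<.16)]
        r=cv2.minAreaRect((F[:,:2]*1000).astype(np.float32)); print("  rect mm",np.round(r[0],1),np.round(r[1],1),round(r[2],1))
        # dominant plane RANSAC of raised points
        g=np.random.default_rng(0); best=None
        for _ in range(400):
            a=Q[g.choice(len(Q),3,False)]; nn=np.cross(a[1]-a[0],a[2]-a[0])
            if np.linalg.norm(nn)<1e-6: continue
            nn/=np.linalg.norm(nn); k=abs((Q-a[0])@nn)<.003
            if best is None or k.sum()>best.sum(): best=k
        I=Q[best]; cc=I.mean(0); nn=np.linalg.svd(I-cc,full_matrices=False)[2][2]; nn*=np.sign(nn[2])
        print("  plane n",nn.round(3),"tilt",np.degrees(np.arccos(nn[2])).round(1),"c",cc.round(4),"inl",best.sum(),"ext",np.percentile(I,2,0).round(3),np.percentile(I,98,0).round(3))
cv2.imwrite("pics/crop0.png",np.vstack([np.hstack(ims[:2]),np.hstack(ims[2:])]))
E
python3 m.py
```

```text
top from n 2959 lo [ 0.51  -0.241  0.076] hi [ 0.632 -0.14   0.142]
  rect mm [ 578.8 -204.7] [169.1 191.8] 89.0
  plane n [0.132 0.798 0.588] tilt 54.0 c [ 0.573  -0.1801  0.1105] inl 1678 ext [ 0.517 -0.209  0.077] [ 0.63  -0.151  0.141]
top to n 1742 lo [0.509 0.173 0.047] hi [0.627 0.262 0.097]
  rect mm [571.  216.3] [169.5 169.4] 0.1
  plane n [-0.054 -0.571  0.819] tilt 35.0 c [0.5679 0.2341 0.0674] inl 1422 ext [0.511 0.207 0.049] [0.625 0.26  0.085]
side from n 2401 lo [ 0.512 -0.241  0.014] hi [ 0.754 -0.051  0.14 ]
  rect mm [ 638. -157.] [314.2 216.5] 45.5
  plane n [-0.071 -0.518  0.852] tilt 31.5 c [ 0.5698 -0.2194  0.129 ] inl 776 ext [ 0.514 -0.242  0.117] [ 0.627 -0.196  0.14 ]
side to n 1321 lo [ 0.498 -0.     0.013] hi [0.632 0.262 0.095]
  rect mm [572.2 232.2] [451.1 231.3] 48.1
  plane n [-0.055 -0.573  0.818] tilt 35.1 c [0.5706 0.2325 0.0657] inl 607 ext [0.513 0.195 0.04 ] [0.631 0.26  0.084]
```

View pics/crop0.png

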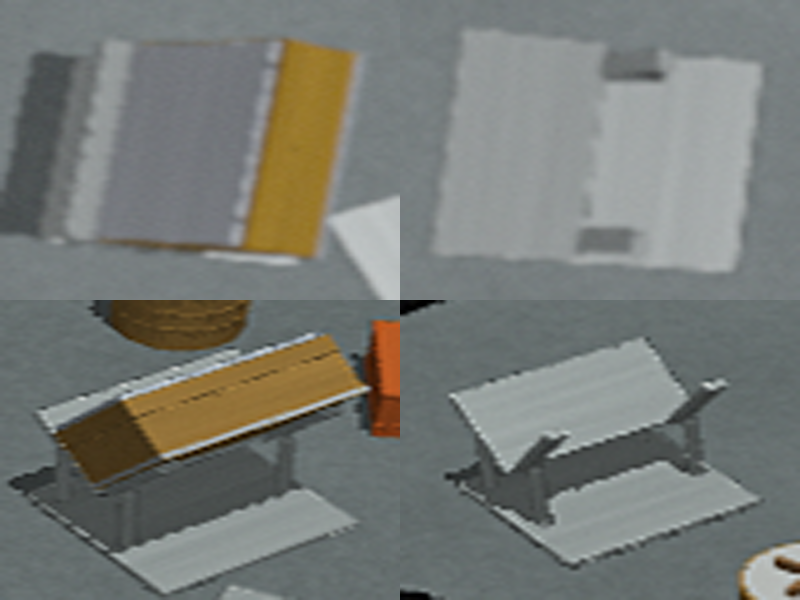

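The choice is confirmed: the grey lid faces +y and brass is on top. Both stands face the robot's left, so the flip is a 180° spin about the approach axis. Next I'll refine headings and seats, and check the IK span.

```bash
cat > m2.py <<'E'
from h import *
import pickle
def rect(I,n):
    # in-plane rectangle; e = along ledge
    d=np.array([n[0],n[1],0]); return d/np.linalg.norm(d)
f={n:pickle.load(open(n+"0.pkl","rb")) for n in("top","side")}; W={n:cloud(f[n]) for n in f}
def inl(n,b,n0,c0):
    P=W[n][b[1]:b[3],b[0]:b[2]].reshape(-1,3); P=P[np.isfinite(P).all(1)&(P[:,2]>.02)]
    for _ in range(4):
        I=P[abs((P-c0)@n0)<.003]; c0=I.mean(0); n0=np.linalg.svd(I-c0,full_matrices=False)[2][2]; n0*=np.sign(n0[2])
    return I,n0
def rep(t,I,n):
    d=np.array([n[0],n[1],0]); d/=np.linalg.norm(d); e=np.cross([0,0,1],d); s=np.cross(e,n)
    uv=np.stack([I@e,I@s],1); r=cv2.minAreaRect((uv*1000).astype(np.float32)); (cu,cv_),(w,h),a=r
    uv_c=np.array([cu,cv_])/1000; off=uv_c[0]*e+uv_c[1]*s+(I@n).mean()*n
    print(t,"n",n.round(3),"ctr",off.round(4),"mean",I.mean(0).round(4),"size",round(w),round(h),"ang",round(a,1),"plane yaw(d from +y)",np.degrees(np.arctan2(d[0],d[1])).round(1))
    return off
for nm,b,n0,c0 in(("top",(375,190,450,275),(.132,.798,.588),(.573,-.18,.1105)),("top",(190,200,265,275),(-.054,-.571,.819),(.568,.234,.067)),("side",(225,165,305,245),(-.054,-.571,.819),(.568,.234,.067)),("side",(340,235,425,325),(-.08,-.57,.82),(.57,-.219,.129))):
    I,n=inl(nm,b,np.array(n0),np.array(c0)); rep(nm,I,n)
# foot plates in top view: low points in stand box
for l,x0,x1,y0,y1 in(("to",.48,.66,.11,.29),("from",.48,.66,-.29,-.1)):
    P=W["top"].reshape(-1,3); P=P[(P[:,0]>x0)&(P[:,0]<x1)&(P[:,1]>y0)&(P[:,1]<y1)]
    print(l,"z hist",np.histogram(P[:,2],bins=[-.01,-.004,-.002,0,.002,.004,.006,.008,.012,.02])[0])
    Q=P[P[:,2]>.0035]
    r=cv2.minAreaRect((Q[:,:2]*1000).astype(np.float32)); print(r)
E
python3 m2.py
```

```text
top n [0.131 0.803 0.582] ctr [ 0.5736 -0.1794  0.1096] mean [ 0.5734 -0.1799  0.1103] size 87 120 ang 89.7 plane yaw(d from +y) 9.3
top n [-0.056 -0.569  0.82 ] ctr [0.5681 0.2326 0.0665] mean [0.568  0.2341 0.0676] size 120 64 ang 0.0 plane yaw(d from +y) -174.4
side n [-0.057 -0.557  0.829] ctr [0.5716 0.2243 0.0599] mean [0.572  0.2335 0.0661] size 122 88 ang 1.5 plane yaw(d from +y) -174.1
side n [-0.084 -0.548  0.832] ctr [ 0.5704 -0.2197  0.1287] mean [ 0.5688 -0.2198  0.1285] size 121 46 ang 0.3 plane yaw(d from +y) -171.3
to z hist [  20  245  841 1178  710  518  584  325    9]
((569.7865600585938, 199.9949951171875), (179.02783203125, 178.5366668701172), 0.2736923098564148)
from z hist [  20  233  856 1192  801  333  151   57    2]
((569.544921875, -194.94577026367188), (179.91204833984375, 189.21463012695312), 0.31979650259017944)
```

```bash
cat >> h.py <<'E'
def stand(yaw):  # d = front dir, yaw deg clockwise from +y
    a=math.radians(yaw); d=np.array([math.sin(a),math.cos(a),0]); z=np.array([0,0,1.])
    return dict(down=.574*d-.819*z,out=.819*d+.574*z,d=d)
F=stand(9.0); TO=stand(5.6); CF=np.array([.572,-.1977,.096]); CT=np.array([.567,.206,.096])
def goal(S,p,sx):
    T=np.eye(4); z=S["down"]/np.linalg.norm(S["down"]); x=sx*S["out"]; x-=x@z*z; x/=np.linalg.norm(x)
    T[:3,:3]=np.stack([x,np.cross(z,x),z],1); T[:3,3]=p; return T
def rows(T0,T1,n,spin=None):
    "n rows from T0 to T1 in tool axes; spin: total deg about tool z instead of the shortest turn"
    r=Ro.from_matrix(T0[:3,:3].T@T1[:3,:3]).as_rotvec() if spin is None else np.array([0,0,math.radians(spin)])
    st=Ro.from_rotvec(r/n); R=Ro.from_matrix(T0[:3,:3]); d=(T1[:3,3]-T0[:3,3])/n
    for i in range(n):
        s=R.inv().apply(d)*1000; print(i,[int(round(v)) for v in s]+[float(v) for v in np.degrees(r/n).round(1)]); R=R*st
def err(T1):
    T0=pose(); r=T0[:3,:3].T; print("mm",(r@(T1[:3,3]-T0[:3,3])*1000).round(1),"deg",np.degrees(Ro.from_matrix(r@T1[:3,:3]).as_rotvec()).round(1))
E
python3 - <<'E'
from h import *
G=goal(F,CF-.15*F["down"]-.003*F["down"],-1); print(G.round(3))
V=G.copy(); V[2,3]=.30
rows(pose(),V,24,164.5)
E
```

```text
[[-0.128 -0.988  0.09   0.558]
 [-0.809  0.156  0.567 -0.284]
 [-0.574 -0.    -0.819  0.221]
 [ 0.     0.     0.     1.   ]]
0 [-27, 26, -2, 0.0, 0.0, 6.9]
1 [-24, 29, -2, 0.0, 0.0, 6.9]
2 [-20, 32, -2, 0.0, 0.0, 6.9]
3 [-16, 34, -2, 0.0, 0.0, 6.9]
4 [-12, 36, -2, 0.0, 0.0, 6.9]
5 [-8, 37, -2, 0.0, 0.0, 6.9]
6 [-3, 38, -2, 0.0, 0.0, 6.9]
7 [1, 38, -2, 0.0, 0.0, 6.9]
8 [6, 37, -2, 0.0, 0.0, 6.9]
9 [10, 36, -2, 0.0, 0.0, 6.9]
10 [14, 35, -2, 0.0, 0.0, 6.9]
11 [18, 33, -2, 0.0, 0.0, 6.9]
12 [22, 30, -2, 0.0, 0.0, 6.9]
13 [26, 28, -2, 0.0, 0.0, 6.9]
14 [29, 24, -2, 0.0, 0.0, 6.9]
15 [31, 21, -2, 0.0, 0.0, 6.9]
16 [34, 17, -2, 0.0, 0.0, 6.9]
17 [35, 13, -2, 0.0, 0.0, 6.9]
18 [37, 8, -2, 0.0, 0.0, 6.9]
19 [37, 4, -2, 0.0, 0.0, 6.9]
20 [38, -1, -2, 0.0, 0.0, 6.9]
21 [37, -5, -2, 0.0, 0.0, 6.9]
22 [36, -10, -2, 0.0, 0.0, 6.9]
23 [35, -14, -2, 0.0, 0.0, 6.9]
```

>>> {"fn": "arm_command", "kwargs": {
  "targets": [
    [-27,26,-5,0,0,7],
    [-24,29,-5,0,0,7],
    [-20,32,-5,0,0,7],
    [-16,34,-5,0,0,7],
    [-12,36,-5,0,0,7],
    [-8,37,-5,0,0,7],
    [-3,38,-5,0,0,7],
    [1,38,-5,0,0,7]
  ],
  "grip": 88,
  "grip_force": 80
}}

```text
clock: 0.9
position: [0.3533, 0.2734, 0.2858]
tool_rot: [3.139, 0.006, 0.136]
force: [0.6, -0.4, 0.7]
grip_width: 0.0753
```

>>> {"fn": "arm_command", "kwargs": {
  "targets": [
    [6,37,-2,0,0,7],
    [10,36,-2,0,0,7],
    [14,35,-2,0,0,7],
    [18,33,-2,0,0,7],
    [22,30,-2,0,0,7],
    [26,28,0,0,0,7],
    [29,24,0,0,0,7],
    [31,21,0,0,0,7]
  ]
}}

```text
clock: 1.7
position: [0.4307, -0.0297, 0.2974]
tool_rot: [3.138, 0.002, -0.882]
force: [1.1, 1.4, 0.3]
grip_width: 0.0755
```

```bash
python3 - <<'E'
from h import *
o=bot.observe(); print(o["position"],o["tool_rot"],o["qpos"].round(2),o["grip_width"])
V=goal(F,CF-.153*F["down"],-1); V[2,3]=.28
T=pose(); hx=math.degrees(math.atan2(T[1,0],T[0,0])); print(hx)
rows(T,V,10,hx+99)
E
```

```text
[ 0.43070701 -0.02966419  0.29737539] [ 3.13786824e+00  1.84270620e-03 -8.82406960e-01] [-0.62  0.17  0.64  2.04 -0.12  0.97 -0.8 ] 0.07546633668293741
-50.558194613841486
0 [28, 6, 2, 0.0, 0.0, 4.8]
1 [28, 4, 2, 0.0, 0.0, 4.8]
2 [28, 2, 2, 0.0, 0.0, 4.8]
3 [28, -1, 2, 0.0, 0.0, 4.8]
4 [28, -3, 2, 0.0, 0.0, 4.8]
5 [28, -6, 2, 0.0, 0.0, 4.8]
6 [27, -8, 2, 0.0, 0.0, 4.8]
7 [27, -10, 2, 0.0, 0.0, 4.8]
8 [26, -12, 2, 0.0, 0.0, 4.8]
9 [24, -15, 2, 0.0, 0.0, 4.8]
```

>>> {"fn": "arm_command", "kwargs": {
  "targets": [
    [35,7,1,0,0,6],
    [35,4,1,0,0,6],
    [35,0,1,0,0,6],
    [35,-4,1,0,0,6],
    [35,-8,1,0,0,6],
    [34,-11,1,0,0,6],
    [33,-14,1,0,0,6],
    [32,-17,1,0,0,6]
  ]
}}

```text
clock: 2.5
position: [0.5597, -0.2957, 0.2873]
tool_rot: [3.136, 0.0, -1.754]
force: [0.6, 1.4, 0.1]
grip_width: 0.075
```

```bash
python3 - <<'E'
from h import *
o=bot.observe(); print(o["position"],o["qpos"].round(2))
V=goal(F,CF-.153*F["down"],-1)
rows(pose(),V,8)
E
```

```text
[ 0.55966331 -0.29571754  0.28728622] [-0.1   0.63  0.8   1.56 -0.48  1.17 -0.95]
0 [-1, 0, 8, -0.0, -4.4, -0.2]
1 [-1, 0, 8, -0.0, -4.4, -0.2]
2 [0, 0, 8, -0.0, -4.4, -0.2]
3 [1, 0, 8, -0.0, -4.4, -0.2]
4 [1, 0, 8, -0.0, -4.4, -0.2]
5 [2, 0, 8, -0.0, -4.4, -0.2]
6 [2, 0, 8, -0.0, -4.4, -0.2]
7 [3, 0, 8, -0.0, -4.4, -0.2]
```

>>> {"fn": "arm_command", "kwargs": {
  "targets": [
    [-1,0,8,0,-4.5,0],
    [-1,0,8,0,-4.5,0],
    [0,0,8,0,-4.5,0],
    [1,0,8,0,-4.5,0],
    [1,0,8,0,-4.5,0],
    [2,0,8,0,-4.5,0],
    [2,0,8,0,-4.5,0],
    [3,0,8,0,-4.5,0]
  ]
}}

```text
clock: 3.3
position: [0.563, -0.2871, 0.2189]
tool_rot: [3.135, 0.65, -1.763]
force: [0.3, 0.1, 0.2]
grip_width: 0.0754
```

```bash
python3 - <<'E'
from h import *
o=bot.observe(); print(o["position"],o["qpos"].round(2))
err(goal(F,CF-.153*F["down"],-1))
f=grab("wrist"); save("pics/w1.png",f); W=cloud(f); T=np.linalg.inv(pose())
import pickle; pickle.dump(f,open("w1.pkl","wb"))
P=W.reshape(-1,3)
# brass -x face: near-perpendicular plane; show in tool frame
C=f["color"].reshape(-1,3).astype(int); m=(C[:,0]-C[:,2]>50)&np.isfinite(P).all(1)&(np.linalg.norm(P-CF,axis=1)<.11)
Q=P[m]@T[:3,:3].T+T[:3,3]; print("brass in tool mm",len(Q),(np.percentile(Q,[1,50,99],0)*1000).round(1))
E
```

```text
[ 0.56297023 -0.28713593  0.21889049] [ 0.37  0.81  0.49  1.45 -0.87  1.49 -0.65]
mm [-2.9  5.1 -0.8] deg [-0.8  2.2 -1.6]
brass in tool mm 10479 [[-19.9 -55.4 109.7]
 [ -1.3  -3.5 111.7]
 [ 17.2  60.9 114. ]]
```

View pics/w1.png

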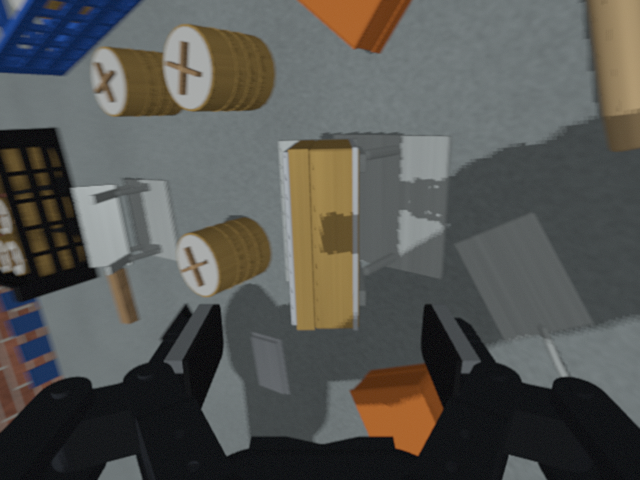

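The wrist view shows the tin's free edge at px x 290–357, y 150–328, between the fingers, which agrees with the prediction to about 3 mm. Next I'll check the in-plane angle.

```bash
python3 - <<'E'
from h import *
import pickle
f=pickle.load(open("w1.pkl","rb")); W=cloud(f); T=np.linalg.inv(pose()); P=W.reshape(-1,3)
v,u=np.mgrid[0:480,0:640]; b=((u>275)&(u<365)&(v>135)&(v<340)).ravel()&(np.isfinite(P).all(1))
Q=(P@T[:3,:3].T+T[:3,3])*1000; Q=Q[b]; Q=Q[(Q[:,2]>104)&(Q[:,2]<118)]
print(len(Q),cv2.minAreaRect(Q[:,:2].astype(np.float32)),np.percentile(Q,[.5,99.5],0).round(1))
c=Q.mean(0);n=np.linalg.svd(Q-c,full_matrices=False)[2]; print(c.round(1),n.round(3))
E
```

```text
13061 ((-0.6578025817871094, 3.804523468017578), (120.8305435180664, 45.966304779052734), 88.16030883789062) [[-24.  -56.1 109.2]
 [ 22.9  62.4 116.9]]
[ -0.4  -1.  111.9] [[-0.03  -0.999  0.011]
 [ 0.997 -0.031 -0.072]
 [-0.072 -0.009 -0.997]]
```

>>> {"fn": "arm_command", "kwargs": {
  "targets": [
    [-5,4.5,0,-0.6,2.6,-1.6],
    [0,0,20,0,0,0],
    [0,0,20,0,0,0],
    [0,0,0,0,0,0]
  ]
}}

```text
clock: 3.75
position: [0.5609, -0.2597, 0.1865]
tool_rot: [-3.142, 0.596, -1.727]
force: [-0.4, 0.4, -0.1]
grip_width: 0.0751
```

```bash
cat > face.py <<'E'
from h import *
err(goal(F,CF-.003*F["down"],-1))
f=grab("wrist"); W=cloud(f); T=np.linalg.inv(pose()); P=W.reshape(-1,3); print(bot.observe()["qpos"].round(2),bot.observe()["force"].round(1))
w=np.linalg.inv(goal(F,CF,-1)); L=P@w[:3,:3].T+w[:3,3]
k=np.isfinite(P).all(1)&(abs(L[:,0])<.032)&(abs(L[:,1])<.075)&(abs(L[:,2]+.04)<.008)
Q=(P@T[:3,:3].T+T[:3,3])[k]*1000
print(len(Q),cv2.minAreaRect(Q[:,:2].astype(np.float32)),np.percentile(Q,[.5,99.5],0).round(1))
c=Q.mean(0);n=np.linalg.svd(Q-c,full_matrices=False)[2]; print(c.round(1),n.round(3))
E
python3 face.py
```

```text
mm [ -1.4  -1.3 107.3] deg [ 0.  -0.9  0. ]
[ 0.3   0.81  0.49  1.53 -0.86  1.38 -0.61] [ 0.4 -0.6  1.9]
18605 ((-1.508626937866211, -2.0057373046875), (46.34443283081055, 121.18353271484375), 0.03762976452708244) [[-24.2 -62.2  71.2]
 [ 21.2  56.2  76.6]]
[-1.4 -8.2 73.1] [[ 0.005 -1.    -0.001]
 [-1.    -0.005  0.014]
 [-0.014  0.    -1.   ]]
```

>>> {"fn": "arm_command", "kwargs": {
  "targets": [
    [-1.5,-1.5,20,0,0,0],
    [0,0,20,0,0,0],
    [0,0,20,0,0,0],
    [0,0,20,0,0,0],
    [0,0,12,0,0,0],
    [0,0,0,0,0,0]
  ]
}}

```text
clock: 4.4
position: [0.5741, -0.2108, 0.1187]
tool_rot: [-3.126, 0.579, -1.712]
force: [0.2, -0.7, 0.5]
grip_width: 0.0753
```

```bash
python3 face.py
```

```text
mm [ 1.9  4.3 22.9] deg [-0.4 -1.8  0.8]
[ 0.24  0.85  0.45  1.62 -0.93  1.22 -0.56] [ 0.2 -1.2  0. ]
36771 ((2.6500072479248047, -11.054367065429688), (46.388362884521484, 93.1602554321289), 0.8247122764587402) [[-20.1 -57.2 -13.6]
 [ 25.2  32.6  -6.7]]
[  2.7 -17.5 -11.7] [[ 0.023 -1.     0.009]
 [-1.    -0.023 -0.001]
 [ 0.001 -0.009 -1.   ]]
```

>>> {"fn": "arm_command", "kwargs": {
  "targets": [
    [2.5,3.5,8,0,-0.5,0.8],
    [0,0,8,0,0,0],
    [0,0,7,0,0,0],
    [0,0,0,0,0,0]
  ]
}}

```text
clock: 4.85
position: [0.5728, -0.2022, 0.0994]
tool_rot: [-3.131, 0.586, -1.73]
force: [-0.1, 0.8, -0.2]
grip_width: 0.075
```

```bash
python3 face.py; python3 -c "
from h import *
f=grab('side'); cv2.imwrite('pics/s1.png',cv2.resize(f['color'][180:360,300:540,::-1],(800,600)))"
```

```text
mm [-1.6  1.5  2.1] deg [-0.7 -1.5 -0.1]
[ 0.24  0.87  0.43  1.65 -0.96  1.19 -0.55] [ 0.6 -0.7 -0.3]
44105 ((-1.1744251251220703, -20.572113037109375), (79.90724182128906, 46.64434051513672), 89.73992919921875) [[-23.8 -60.1 -34.7]
 [ 21.2  12.8 -27.4]]
[ -1.1 -28.2 -32.8] [[ 0.017 -1.     0.014]
 [ 1.     0.017 -0.004]
 [-0.004 -0.014 -1.   ]]
```

View pics/s1.png

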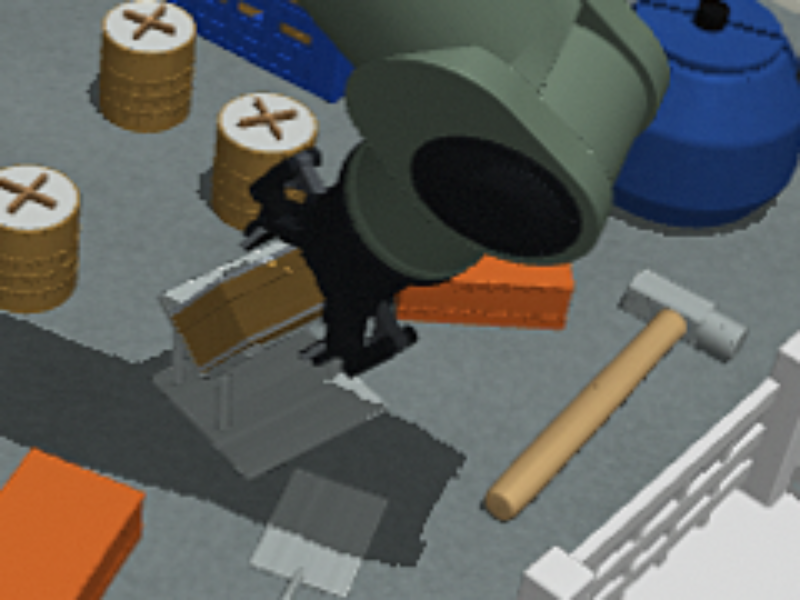

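The side view shows the fingers straddling the tin with no contact. I'll centre by 1 mm and close.

>>> {"fn": "arm_command", "kwargs": {
  "targets": [
    [-1,0,2,0,-0.5,0],
    [0,0,0,0,0,0],
    [0,0,0,0,0,0]
  ]
}}

```text
clock: 5.25
position: [0.5735, -0.2012, 0.0993]
tool_rot: [-3.13, 0.594, -1.73]
force: [-0.1, 0.3, -0.4]
grip_width: 0.0751
```

>>> {"fn": "arm_command", "kwargs": {
  "targets": [
    [0,0,0,0,0,0],
    [0,0,0,0,0,0],
    [0,0,0,0,0,0],
    [0,0,0,0,0,0],
    [0,0,0,0,0,0],
    [0,0,0,0,0,0]
  ],
  "grip": 0,
  "grip_force": 80
}}

```text
clock: 5.85
position: [0.5741, -0.1998, 0.1008]
tool_rot: [-3.129, 0.598, -1.728]
force: [-1.8, 1.7, 0.1]
grip_width: 0.045
```

```bash
python3 - <<'E'
from h import *
o=bot.observe(); print(o["force"].round(1),o["moment"].round(2),o["grip_width"],o["qpos"].round(2))
T=pose(); np.save("Tg.npy",T); err(goal(F,CF-.003*F["down"],-1))
# tin pose in tool at grasp
G=goal(F,CF,-1); print((np.linalg.inv(T)@G).round(4))
E
```

```text
[-1.8  1.7  0.1] [0.21 0.98 0.89] 0.04496877884566743 [ 0.25  0.88  0.43  1.65 -0.96  1.2  -0.54]
mm [1.4 2.4 1.9] deg [-0.7 -0.7  0. ]
[[ 9.999e-01 -0.000e+00 -1.300e-02  1.300e-03]
 [ 2.000e-04  9.999e-01  1.300e-02  2.500e-03]
 [ 1.300e-02 -1.310e-02  9.998e-01  4.900e-03]
 [ 0.000e+00  0.000e+00  0.000e+00  1.000e+00]]
```

>>> {"fn": "arm_command", "kwargs": {
  "targets": [
    [-4,0,-6,0,0,0],
    [-7,0,-10,0,0,0],
    [-10,0,-14,0,0,0],
    [-14,0,-20,0,0,0],
    [-14,0,-20,0,0,0],
    [-14,0,-20,0,0,0],
    [-14,0,-20,0,0,0],
    [-14,0,-20,0,0,0]
  ]
}}

```text
clock: 6.65
position: [0.5708, -0.1983, 0.2699]
tool_rot: [-3.132, 0.595, -1.732]
force: [-0.2, -0.8, -4.1]
grip_width: 0.0451
```

```bash
python3 - <<'E'
from h import *
o=bot.observe(); print(o["force"].round(1),o["moment"].round(2),o["grip_width"],o["qpos"].round(2))
V=goal(TO,CT-.003*TO["down"]+[0,0,.2],1)
rows(pose(),V,24,-180)
f=grab('wrist'); a=f['color'][:,:,::-1]; g=grab('side')['color'][:,:,::-1]
cv2.imwrite('pics/w2.png',np.hstack([cv2.resize(a,(400,300)),cv2.resize(g,(400,300))]))
E
```

```text
[-0.2 -0.8 -4.1] [-0.88  0.48  0.17] 0.045104627861099374 [ 0.19  0.66  0.52  1.57 -0.84  1.41 -0.75]
0 [-14, 3, 8, 0.0, 0.0, -7.5]
1 [-15, 1, 8, 0.0, 0.0, -7.5]
2 [-15, -1, 8, 0.0, 0.0, -7.5]
3 [-14, -3, 8, 0.0, 0.0, -7.5]
4 [-14, -5, 8, 0.0, 0.0, -7.5]
5 [-13, -6, 8, 0.0, 0.0, -7.5]
6 [-12, -8, 8, 0.0, 0.0, -7.5]
7 [-11, -10, 8, 0.0, 0.0, -7.5]
8 [-10, -11, 8, 0.0, 0.0, -7.5]
9 [-8, -12, 8, 0.0, 0.0, -7.5]
10 [-7, -13, 8, 0.0, 0.0, -7.5]
11 [-5, -14, 8, 0.0, 0.0, -7.5]
12 [-3, -14, 8, 0.0, 0.0, -7.5]
13 [-1, -15, 8, 0.0, 0.0, -7.5]
14 [1, -15, 8, 0.0, 0.0, -7.5]
15 [3, -14, 8, 0.0, 0.0, -7.5]
16 [5, -14, 8, 0.0, 0.0, -7.5]
17 [6, -13, 8, 0.0, 0.0, -7.5]
18 [8, -12, 8, 0.0, 0.0, -7.5]
19 [10, -11, 8, 0.0, 0.0, -7.5]
20 [11, -10, 8, 0.0, 0.0, -7.5]
21 [12, -8, 8, 0.0, 0.0, -7.5]
22 [13, -7, 8, 0.0, 0.0, -7.5]
23 [14, -5, 8, 0.0, 0.0, -7.5]
```

View pics/w2.png

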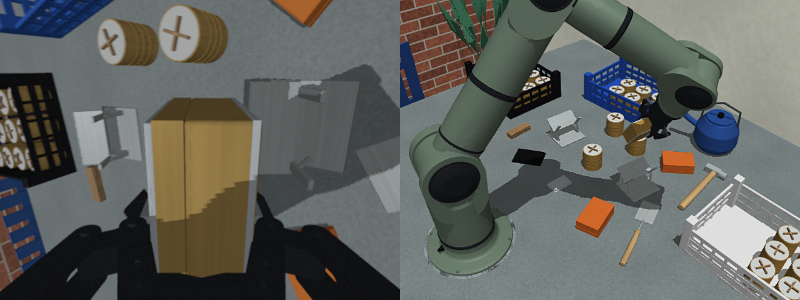

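The tin is held and shut, clear of the stand (4 N load). Now the transfer with the half turn.

>>> {"fn": "arm_command", "kwargs": {
  "targets": [
    [-14,3,8,0,0,-7.5],
    [-15,1,8,0,0,-7.5],
    [-15,-1,8,0,0,-7.5],
    [-14,-3,8,0,0,-7.5],
    [-14,-5,8,0,0,-7.5],
    [-13,-6,8,0,0,-7.5],
    [-12,-8,8,0,0,-7.5],
    [-11,-10,8,0,0,-7.5]
  ]
}}

```text
clock: 7.55
position: [0.5663, -0.0639, 0.2856]
tool_rot: [-2.603, 0.25, -0.582]
force: [1.2, -0.5, -2.8]
grip_width: 0.045
```

>>> {"fn": "arm_command", "kwargs": {
  "targets": [
    [-10,-11,8,0,0,-7.5],
    [-8,-12,8,0,0,-7.5],
    [-7,-13,8,0,0,-7.5],
    [-5,-14,8,0,0,-7.5],
    [-3,-14,8,0,0,-7.5],
    [-1,-15,8,0,0,-7.5],
    [1,-15,8,0,0,-7.5],
    [3,-14,8,0,0,-7.5]
  ]
}}

```text
clock: 8.35
position: [0.5541, 0.0737, 0.2972]
tool_rot: [-2.649, -0.331, 0.355]
force: [0.2, 0.9, -3.4]
grip_width: 0.0451
```

```bash
python3 - <<'E'
from h import *
o=bot.observe(); print(o["position"].round(3),o["force"].round(1),o["moment"].round(2),o["grip_width"],o["qpos"].round(2))
V=goal(TO,CT-.003*TO["down"]+[0,0,.15],1)
err(V); rows(pose(),V,10)
E
```

```text
[0.554 0.074 0.297] [ 0.2  0.9 -3.4] [-1.48  0.05 -0.13] 0.04505310574581438 [ 0.07  0.37 -0.    1.85 -0.72  0.97  0.94]
mm [ 38.5 -73.3 112.8] deg [  3.4  -0.  -58.3]
0 [4, -7, 11, 0.3, -0.0, -5.8]
1 [5, -7, 11, 0.3, -0.0, -5.8]
2 [5, -6, 11, 0.3, -0.0, -5.8]
3 [6, -6, 11, 0.3, -0.0, -5.8]
4 [6, -5, 11, 0.3, -0.0, -5.8]
5 [7, -4, 11, 0.3, -0.0, -5.8]
6 [7, -3, 11, 0.3, -0.0, -5.8]
7 [8, -3, 11, 0.3, -0.0, -5.8]
8 [8, -2, 12, 0.3, -0.0, -5.8]
9 [8, -1, 12, 0.3, -0.0, -5.8]
```

>>> {"fn": "arm_command", "kwargs": {
  "targets": [
    [5,-9,13,0.4,0,-7.2],
    [6,-9,13,0.4,0,-7.2],
    [6,-8,13,0.4,0,-7.2],
    [7,-8,13,0.4,0,-7.2],
    [7,-6,13,0.4,0,-7.2],
    [8,-5,13,0.4,0,-7.2],
    [8,-4,13,0.4,0,-7.2],
    [9,-4,13,0.4,0,-7.2]
  ]
}}

```text
clock: 9.15
position: [0.5518, 0.2, 0.2554]
tool_rot: [3.117, -0.605, 1.511]
force: [-3.8, -0.3, -2.8]
grip_width: 0.0453
```

```bash
python3 - <<'E'
from h import *
import pickle
o=bot.observe(); print(o["position"].round(3),o["force"].round(1),o["moment"].round(2),o["grip_width"],o["qpos"].round(2))
err(goal(TO,CT-.003*TO["down"]+[0,0,.15],1))
f=grab("wrist"); pickle.dump(f,open("w3.pkl","wb")); t=grab("side"); pickle.dump(t,open("s3.pkl","wb"))
cv2.imwrite('pics/w3.png',np.hstack([cv2.resize(f['color'][:,:,::-1],(400,300)),cv2.resize(t['color'][80:320,140:460,::-1],(400,300))]))
E
```

```text
[0.552 0.2   0.255] [-3.8 -0.3 -2.8] [-1.02  0.25  0.04] 0.04529596582617145 [ 0.06  0.45 -0.29  1.88 -0.68  0.77  1.8 ]
mm [ 0.3 14.5  9. ] deg [0.2 0.3 1.8]
```

View pics/w3.png

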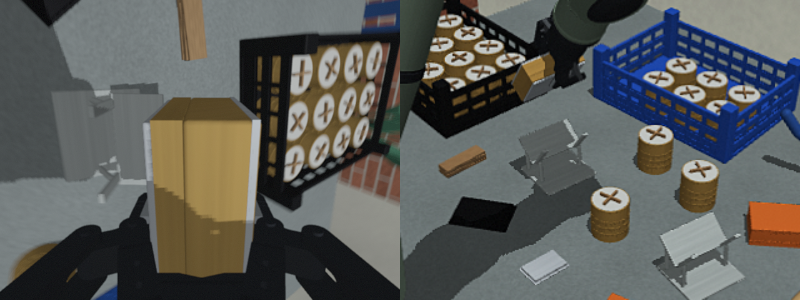

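```bash
python3 - <<'E'
from h import *
import pickle
f=pickle.load(open("s3.pkl","rb")); W=cloud(f)
P0=W.reshape(-1,3); P0=P0[np.isfinite(P0).all(1)&(P0[:,2]>.02)&(P0[:,2]<.12)]
for l,S,C in(("from",F,CF),("to",TO,CT)):
    e=np.cross([0,0,1],S["d"]); V=C+.040*S["down"]-.023*S["out"]
    n0=-S["down"]/np.linalg.norm(S["down"]); P=P0[(abs((P0-V)@S["out"]-.03)<.05)&(abs((P0-V)@e)<.09)]; n=n0;c=V
    for _ in range(4):
        I=P[abs((P-c)@n)<.004]; c=I.mean(0); n=np.linalg.svd(I-c,full_matrices=False)[2][2]; n*=np.sign(n[2])
    d=-np.array([n[0],n[1],0]); yaw=math.degrees(math.atan2(d[0],d[1]))
    uv=np.stack([(I-V)@e,(I-V)@S["out"]],1)*1000
    print(l,len(I),"yaw",round(yaw,2),"plane offset from ledge mm",(((I-V)@n0).mean()*1000).round(1),cv2.minAreaRect(uv.astype(np.float32)),np.percentile(uv,[.5,99.5],0).round(1))
# face in tool
f=pickle.load(open("w3.pkl","rb")); T=np.linalg.inv(f["C2W"]@np.linalg.inv(np.array(f["hand_eye"]))); P=cloud(f).reshape(-1,3); Q=(P@T[:3,:3].T+T[:3,3])*1000
k=np.isfinite(Q).all(1)&(abs(Q[:,0])<30)&(Q[:,1]<-5)&(Q[:,1]>-90)&(Q[:,2]<-22)&(Q[:,2]>-50)
Q=Q[k]; print("face",len(Q),np.percentile(Q,[.5,50,99.5],0).round(1)); c=Q.mean(0);n=np.linalg.svd(Q-c,full_matrices=False)[2]; print(c.round(1),n.round(3))
E
```

```text
from 1147 yaw 9.61 plane offset from ledge mm -0.3 ((-3.8487472534179688, 20.382604598999023), (122.38734436035156, 79.50748443603516), 0.29978758096694946) [[-63.8 -17.2]
 [ 56.6  59.5]]
to 741 yaw 4.75 plane offset from ledge mm -0.7 ((-3.423198699951172, 20.823854446411133), (80.58087921142578, 124.83343505859375), 89.90900421142578) [[-63.3 -18.6]
 [ 56.6  60.2]]
face 39296 [[-29.  -59.7 -48.7]
 [ -0.1 -34.4 -34. ]
 [ 29.   -5.4 -22.9]]
[ -0.2 -33.7 -33.8] [[-0.006 -0.999  0.044]
 [ 1.    -0.006 -0.022]
 [-0.022 -0.044 -0.999]]
```

```bash
cat >> h.py <<'E'
TO=stand(5.2); CT=np.array([.5685,.206,.096])
def place(h): return goal(TO,CT-.0055*TO["down"]+[0,0,h],1)
def st():
    o=bot.observe(); print("pos",o["position"].round(4),"f",o["force"].round(1),"m",o["moment"].round(2),"w",round(o["grip_width"],4),"q",o["qpos"].round(2))
E
python3 - <<'E'
from h import *
st(); err(place(.1)); rows(pose(),place(.06),5)
E
```

```text
pos [0.551  0.2016 0.2552] f [ 3.6  0.5 -3. ] m [-0.82 -0.61 -0.73] w 0.0452 q [ 0.06  0.45 -0.29  1.88 -0.68  0.77  1.8 ]
mm [-29.3  16.1  46.7] deg [0.3 0.3 1.5]
0 [-10, 3, 16, 0.1, 0.1, 0.3]
1 [-10, 3, 16, 0.1, 0.1, 0.3]
2 [-10, 3, 16, 0.1, 0.1, 0.3]
3 [-10, 3, 16, 0.1, 0.1, 0.3]
4 [-10, 3, 16, 0.1, 0.1, 0.3]
```

>>> {"fn": "arm_command", "kwargs": {
  "targets": [
    [-10,4,16,0,0,0.4],
    [-10,4,16,0,0,0.4],
    [-10,4,16,0,0,0.4],
    [-10,4,16,0,0,0.3],
    [-8,0,13,0,0,0],
    [0,0,0,0,0,0]
  ]
}}

```text
clock: 9.85
position: [0.5688, 0.2007, 0.1631]
tool_rot: [-3.141, -0.602, 1.465]
force: [-0.0, 0.7, -4.7]
grip_width: 0.045
```

```bash
python3 - <<'E'
from h import *
st(); err(place(.02)); err(place(0))
E
```

```text
pos [0.5688 0.2007 0.1631] f [-0.   0.7 -4.7] m [-1.13  0.44  0.23] w 0.045 q [ 0.08  0.61 -0.32  1.9  -0.74  0.61  1.9 ]
mm [-22.4  -0.8  36.3] deg [ 0.5  0.5 -0.7]
mm [-33.7  -0.8  52.7] deg [ 0.5  0.5 -0.7]
```

>>> {"fn": "arm_command", "kwargs": {
  "targets": [
    [-8,0,12,0.2,0.2,-0.3],
    [-8,0,12,0.2,0.2,-0.3],
    [-6,0,12,0,0,0],
    [0,0,0,0,0,0]
  ]
}}

```text
clock: 10.25
position: [0.5694, 0.2026, 0.119]
tool_rot: [3.14, -0.61, 1.478]
force: [-0.3, -1.0, -1.8]
grip_width: 0.0449
```

```bash
python3 - <<'E'
from h import *
st(); err(place(0))
f=grab("wrist"); t=grab("side")
cv2.imwrite('pics/w4.png',np.hstack([cv2.resize(f['color'][:,:,::-1],(400,300)),cv2.resize(t['color'][140:260,190:350,::-1],(400,300))]))
E
```

```text
pos [0.5694 0.2026 0.119 ] f [-0.3 -1.  -1.8] m [-0.92 -0.14 -0.15] w 0.0449 q [ 0.1   0.7  -0.36  1.9  -0.76  0.54  1.98]
mm [-10.4  -1.3  15.2] deg [ 0.2  0.1 -0.1]
```

View pics/w4.png

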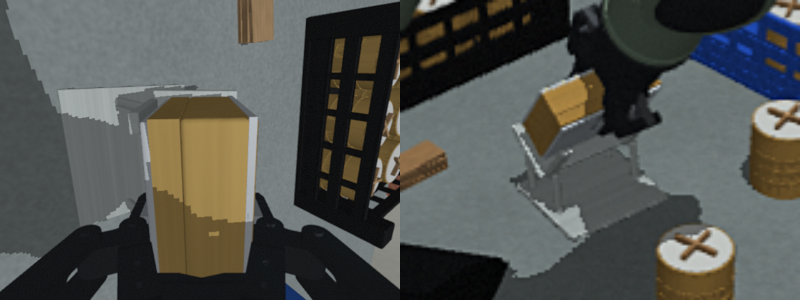

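The tin is about 18 mm above its seat, with the lid side toward the bars. I'll lower it slowly to contact.

>>> {"fn": "arm_command", "kwargs": {
  "targets": [
    [-4,-1,5,0,0,0],
    [-3,0,4,0,0,0],
    [-2,0,3,0,0,0],
    [0,0,0,0,0,0]
  ]
}}

```text
clock: 10.75
position: [0.5697, 0.2022, 0.1056]
tool_rot: [3.135, -0.61, 1.481]
force: [0.2, 0.1, -3.1]
grip_width: 0.0451
```

```bash
python3 -c "
from h import *
st(); err(place(0))"
```

```text
pos [0.5697 0.2022 0.1056] f [ 0.2  0.1 -3.1] m [-1.    0.1  -0.12] w 0.0451 q [ 0.11  0.72 -0.37  1.91 -0.77  0.51  2.  ]
mm [-2.5 -1.6  4.5] deg [0.3 0.1 0. ]
```

>>> {"fn": "arm_command", "kwargs": {
  "targets": [
    [-1,-1,2,0,0,0],
    [-1,0,1.5,0,0,0],
    [0,0,0,0,0,0]
  ]
}}

```text
clock: 11.05
position: [0.5691, 0.204, 0.1025]
tool_rot: [3.134, -0.612, 1.482]
force: [0.4, 0.0, -3.6]
grip_width: 0.0453
```

```bash
python3 -c "
from h import *
st(); err(place(0))"
```

```text
pos [0.5691 0.204  0.1025] f [ 0.4  0.  -3.6] m [-0.99  0.18  0.05] w 0.0453 q [ 0.11  0.73 -0.38  1.91 -0.78  0.5   2.01]
mm [-2.2 -0.8  0.9] deg [ 0.4 -0.   0.1]
```

>>> {"fn": "arm_command", "kwargs": {
  "targets": [
    [-0.5,0,1,0,0,0],
    [-0.5,0,1,0,0,0],
    [0,0,0,0,0,0]
  ]
}}

```text
clock: 11.35
position: [0.5698, 0.2044, 0.1012]
tool_rot: [3.133, -0.613, 1.482]
force: [0.1, 0.9, -4.0]
grip_width: 0.0452
```

```bash
python3 -c "
from h import *
st(); err(place(0))"
```

```text
pos [0.5698 0.2044 0.1012] f [ 0.1  0.9 -4. ] m [-0.97  0.26 -0.04] w 0.0452 q [ 0.12  0.73 -0.38  1.91 -0.78  0.5   2.01]
mm [-1.8 -1.5 -0.5] deg [ 0.4 -0.1  0.1]
```

>>> {"fn": "arm_command", "kwargs": {
  "targets": [
    [-1,0,1,0,0,0],
    [-1,0,1,0,0,0],
    [0,0,0,0,0,0]
  ]
}}

```text
clock: 11.65
position: [0.5701, 0.2045, 0.1012]
tool_rot: [3.132, -0.616, 1.483]
force: [-0.9, 0.3, -1.6]
grip_width: 0.0455
```

```bash
python3 -c "
from h import *
st(); err(place(0))"
```

```text
pos [0.5701 0.2045 0.1012] f [-0.9  0.3 -1.6] m [-0.72  0.41  0.04] w 0.0455 q [ 0.12  0.73 -0.38  1.91 -0.78  0.5   2.02]
mm [-1.9 -1.7 -0.5] deg [ 0.5 -0.3  0.1]
```

>>> {"fn": "arm_command", "kwargs": {
  "targets": [
    [-1,0,2,0,0,0],
    [-2,0,2,0,0,0],
    [-2,0,2,0,0,0]
  ]
}}

```text
clock: 11.95
position: [0.5707, 0.2043, 0.1004]
tool_rot: [3.128, -0.622, 1.487]
force: [-21.2, -18.0, 62.5]
grip_width: 0.0451
```

```bash
python3 -c "
from h import *
st(); err(place(0))
import pickle
f=grab('side'); pickle.dump(f,open('s5.pkl','wb')); g=grab('wrist')
cv2.imwrite('pics/s5.png',np.hstack([cv2.resize(g['color'][:,:,::-1],(400,300)),cv2.resize(f['color'][140:260,190:350,::-1],(400,300),interpolation=cv2.INTER_CUBIC)]))"
```

```text
pos [0.5707 0.2043 0.1004] f [-21.2 -18.   62.5] m [2.21 3.64 1.38] w 0.0451 q [ 0.13  0.74 -0.39  1.91 -0.78  0.5   2.03]
mm [-1.3 -2.4 -1.1] deg [ 0.5 -0.6  0.3]
```

View pics/s5.png

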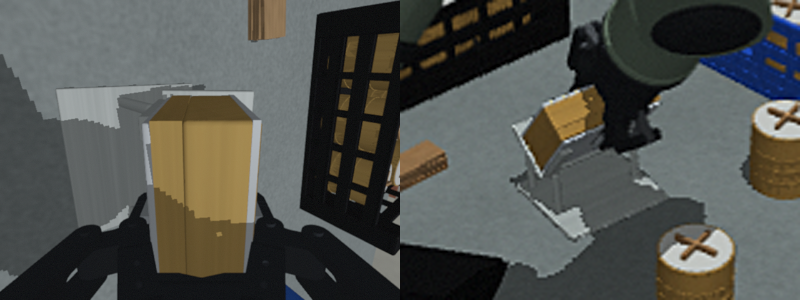

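Contact on both the ledge (~60 N) and the bars (~20 N), so the tin is seated. I'll ease off before releasing.

>>> {"fn": "arm_command", "kwargs": {
  "targets": [
    [0,0,-0.3,0,0,0],
    [0,0,0,0,0,0]
  ]
}}

```text
clock: 12.25
position: [0.5708, 0.2039, 0.1016]
tool_rot: [3.127, -0.622, 1.488]
force: [3.9, 3.7, -3.6]
grip_width: 0.0447
```

```bash
python3 -c "
from h import *
st(); err(place(0))"
```

```text
pos [0.5708 0.2039 0.1016] f [ 3.9  3.7 -3.6] m [-0.54 -0.74 -0.94] w 0.0447 q [ 0.13  0.73 -0.39  1.91 -0.78  0.5   2.03]
mm [-1.7 -2.5  0.1] deg [ 0.6 -0.6  0.3]
```

>>> {"fn": "arm_command", "kwargs": {
  "targets": [
    [0,-2.5,0,-0.5,0.5,-0.2],
    [0,0,0,0,0,0],
    [-1,0,1,0,0,0],
    [-1,0,1,0,0,0],
    [-0.5,0,0.5,0,0,0]
  ]
}}

```text
clock: 12.75
position: [0.5688, 0.2048, 0.1011]
tool_rot: [3.112, -0.636, 1.494]
force: [-4.6, -2.4, 13.4]
grip_width: 0.0451
```

```bash
python3 -c "
from h import *
st(); err(place(0))"
```

```text
pos [0.5688 0.2048 0.1011] f [-4.6 -2.4 13.4] m [-0.03  1.2   0.2 ] w 0.0451 q [ 0.15  0.74 -0.42  1.93 -0.8   0.47  2.06]
mm [-1.9 -0.4 -0.7] deg [ 1.2 -1.4  0.6]
```

I applied the small turn with the wrong sign. I'll lift a hair, correct it and press lightly again.

>>> {"fn": "arm_command", "kwargs": {
  "targets": [
    [0.5,0,-2,0,0,0],
    [0,-0.5,0,1.2,-1.4,0.6],
    [0,0,0,0,0,0]
  ]
}}

```text
clock: 13.05
position: [0.5678, 0.2036, 0.1023]
tool_rot: [3.142, -0.612, 1.48]
force: [0.1, -0.2, -4.9]
grip_width: 0.0449
```

```bash
python3 -c "
from h import *
st(); err(place(0))"
```

```text
pos [0.5678 0.2036 0.1023] f [ 0.1 -0.2 -4.9] m [-1.08  0.33  0.19] w 0.0449 q [ 0.11  0.73 -0.37  1.91 -0.77  0.51  2.01]
mm [-1.6  0.5  1.1] deg [ 0. -0.  0.]
```

>>> {"fn": "arm_command", "kwargs": {
  "targets": [
    [-1.5,0,0.5,0,0,0],
    [-1,0,0.5,0,0,0],
    [-0.5,0,0.7,0,0,0]
  ]
}}

```text
clock: 13.35
position: [0.5674, 0.2041, 0.1004]
tool_rot: [3.138, -0.616, 1.486]
force: [-12.3, -11.0, 30.4]
grip_width: 0.0452
```

```bash
python3 -c "
from h import *
st(); err(place(0))"
```

```text
pos [0.5674 0.2041 0.1004] f [-12.3 -11.   30.4] m [0.22 0.85 0.9 ] w 0.0452 q [ 0.12  0.73 -0.38  1.91 -0.78  0.5   2.02]
mm [-0.9  1.  -0.7] deg [ 0.  -0.3  0.3]
```

>>> {"fn": "arm_command", "kwargs": {
  "targets": [
    [-0.3,0,0.3,0,0,0]
  ]
}}

```text
clock: 13.45
position: [0.5673, 0.204, 0.1005]
tool_rot: [3.136, -0.617, 1.487]
force: [-5.0, -0.2, 10.7]
grip_width: 0.0451
```

>>> {"fn": "arm_command", "kwargs": {
  "targets": [
    [-0.2,0,0.2,0,0,0],
    [0,0,0,0,0,0],
    [0,0,0,0,0,0]
  ],
  "grip": 60
}}

```text
clock: 13.75
position: [0.5672, 0.203, 0.0995]
tool_rot: [3.135, -0.617, 1.487]
force: [-0.6, -0.8, -0.4]
grip_width: 0.0512
```

```bash
python3 -c "
from h import *
st(); err(place(0))
f=grab('side'); g=grab('wrist')
cv2.imwrite('pics/s6.png',np.hstack([cv2.resize(g['color'][:,:,::-1],(400,300)),cv2.resize(f['color'][140:260,190:350,::-1],(400,300),interpolation=cv2.INTER_CUBIC)]))"
```

```text
pos [0.5672 0.203  0.0995] f [-0.6 -0.8 -0.4] m [-0.62  0.06 -0.  ] w 0.0512 q [ 0.13  0.73 -0.38  1.91 -0.78  0.5   2.02]
mm [ 0.6  1.1 -0.8] deg [ 0.2 -0.4  0.3]
```

View pics/s6.png

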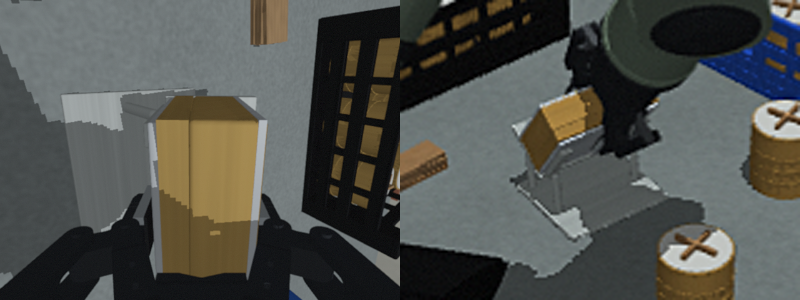

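>>> {"fn": "arm_command", "kwargs": {
  "targets": [
    [1,0,0,0,0,0],
    [1,0,0,0,0,0],
    [0,0,0,0,0,0],
    [0,0,0,0,0,0]
  ],
  "grip": 88
}}

```text
clock: 14.25
position: [0.5672, 0.2048, 0.1005]
tool_rot: [3.135, -0.617, 1.487]
force: [-0.5, 0.6, -0.5]
grip_width: 0.075
```

```bash
cat > fin.py <<'E'
from h import *
st()
f=grab("wrist"); P=cloud(f).reshape(-1,3); w=np.linalg.inv(goal(TO,CT,1)); L=(P@w[:3,:3].T+w[:3,3])*1000
C=f["color"].reshape(-1,3).astype(int)
k=np.isfinite(L).all(1)&(abs(L[:,0])<32)&(abs(L[:,1])<75)&(abs(L[:,2]+40)<8); Q=L[k]
print("top face in stand frame (out, along, down; expect 0,0,-40)",len(Q),np.percentile(Q,[.5,50,99.5],0).round(1),cv2.minAreaRect(Q[:,:2].astype(np.float32)))
c=Q.mean(0); print(c.round(1),np.linalg.svd(Q-c,full_matrices=False)[2][2].round(3))
E
python3 fin.py
```

```text
pos [0.5672 0.2048 0.1005] f [-0.5  0.6 -0.5] m [-0.59  0.06 -0.04] w 0.075 q [ 0.12  0.73 -0.38  1.91 -0.78  0.5   2.02]
top face in stand frame (out, along, down; expect 0,0,-40) 44058 [[-22.2 -61.1 -40.4]
 [  0.6 -31.6 -38.9]
 [ 22.8  11.  -33.6]] ((0.42427635192871094, -22.019805908203125), (46.47958755493164, 78.76168060302734), 0.23763695359230042)
[  0.5 -29.6 -38.6] [-0.027 -0.008 -1.   ]
```

The tin is seated within about 1.5 mm. I'll retreat straight up the back.

>>> {"fn": "arm_command", "kwargs": {
  "targets": [
    [0,0,-12,0,0,0],
    [0,0,-15,0,0,0],
    [0,0,-15,0,0,0],
    [0,0,0,0,0,0]
  ]
}}

```text
clock: 14.7
position: [0.5647, 0.1786, 0.1374]
tool_rot: [3.135, -0.617, 1.487]
force: [0.3, 0.3, -0.6]
grip_width: 0.0752
```

>>> {"fn": "arm_command", "kwargs": {
  "targets": [
    [0,0,-25,0,0,0],
    [0,0,-25,0,0,0],
    [0,0,-25,0,0,0],
    [0,0,-25,0,0,0],
    [0,0,-20,0,0,0],
    [0,0,0,0,0,0],
    [0,0,0,0,0,0]
  ]
}}

```text
clock: 15.4
position: [0.557, 0.1076, 0.2384]
tool_rot: [3.136, -0.617, 1.487]
force: [-0.6, 0.4, 0.0]
grip_width: 0.0754
```

```bash
python3 fin.py; python3 - <<'E'
from h import *
f=grab("wrist"); g=grab("side"); t=grab("top"); r=lambda a:cv2.resize(a[...,::-1],(400,300),interpolation=cv2.INTER_CUBIC)
cv2.imwrite("pics/end.png",np.vstack([np.hstack([r(f["color"]),r(g["color"][130:265,180:360])]),np.hstack([r(t["color"]),r(g["color"])])]))
E
```

```text
pos [0.557  0.1076 0.2384] f [-0.6  0.4  0. ] m [-0.59  0.05  0.04] w 0.0754 q [ 0.23  0.49 -0.28  1.87 -0.67  0.85  1.93]
top face in stand frame (out, along, down; expect 0,0,-40) 11392 [[-22.5 -60.8 -40.7]
 [  0.3  -7.5 -38.9]
 [ 22.9  57.8 -34.8]] ((0.2002086639404297, -0.7283935546875), (46.129215240478516, 121.0812759399414), 0.29850372672080994)
[  0.3  -5.5 -38.7] [-0.029 -0.005 -1.   ]
```

View pics/end.png

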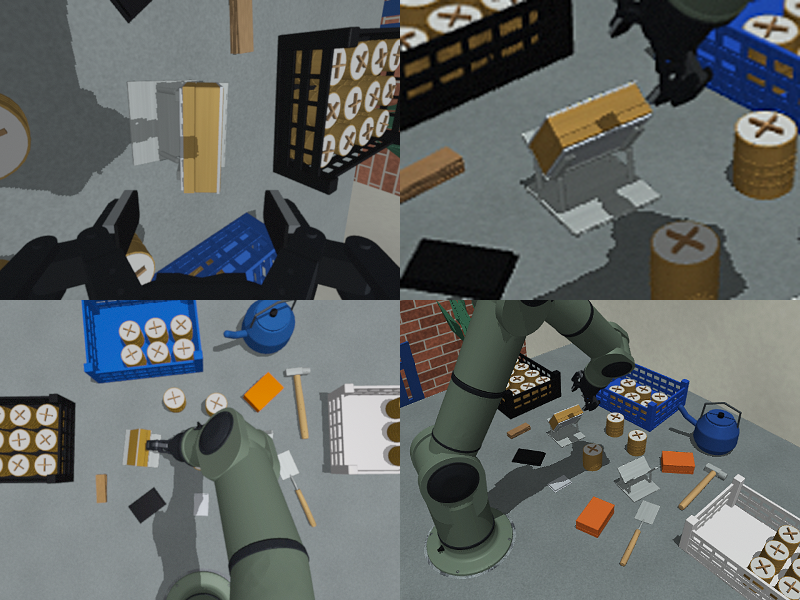

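```bash
python3 - <<'E'
from h import *
for n in("wrist","side","top"):
    P=cloud(grab(n)).reshape(-1,3); w=np.linalg.inv(goal(TO,CT,1)); L=(P@w[:3,:3].T+w[:3,3])*1000
    for nm,k in(("ledge",(abs(L[:,2]-40)<4)&(L[:,0]>24)&(L[:,0]<60)&(abs(L[:,1])<80)),("top face",(abs(L[:,2]+39)<5)&(abs(L[:,0])<20)&(abs(L[:,1])<80)),("foot",(abs(P[:,2]-.005)<.004)&(abs(L[:,1])<80)&(np.linalg.norm(P[:,:2]-CT[:2],axis=1)<.085)&0>0)):
        if k.sum()>30: q=L[k][:,1]; print(n,nm,k.sum(),np.percentile(q,[1,99]).round(1),"mid",np.percentile(q,[1,99]).mean().round(1))
E
```

```text
wrist ledge 889 [-59.8  57.7] mid -1.0
wrist top face 10017 [-60.4  56.9] mid -1.7
side top face 597 [-58.6  61.1] mid 1.3
top ledge 331 [-61.7  54.7] mid -3.5
top top face 975 [-62.1  55.2] mid -3.4
```

In the same view, the tin's midline matches the ledge's to within 0.7 mm (wrist) and 0.1 mm (top). I'm handing the job in.

```bash
python3 -c "
from workcell import bot
print(bot.job_done(), bot.observe()['clock'])"
```

```text
the job is handed in; nothing more can be done
the job is handed in; nothing more can be done
```

The tin is in the empty stand, turned over with its lid against the back bars and its bottom facing up. I pinched it lid-to-bottom at 80 N, lifted it out and spun it half a turn about the approach axis. I then lowered it onto the ledge and bars, released it and backed off. The clock stood at about 15.5 s of the 48 s allowed.

- **Final checks:** The tin is within about 1.5 mm of its seat. Its midline matches the ledge's to within 0.7 mm. The lid looked shut in every picture, and the grip width stayed at about 45 mm throughout. The last views show the other things where they were, but the arm hid part of the top view.
- **Pressing too hard:** On my first touchdown the tin pressed on the ledge with about 60 N at the wrist. That is under the 120 N limit, and it was the tin pressing, not the gripper's body or the arm. I eased off before releasing.
- **Wrong turn:** I also made one small turn (about 0.7°) the wrong way and corrected it before release.
- **Disagreement:** The side and top cameras differ by about 4–5 mm along the ledge. I therefore judged the centring only by comparing tin and ledge within the same view.

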